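# Load the housing tray open side up and lay its cover on rim-down

### The job

Take the metal housing tray from its stand, turn it and lay it in the nest between the four corner locators with its open side up. Then take the window cover from its stand, turn it and lay it on the tray with its rim down inside the tray's mouth and its flat window face up, so that the flange rests flush on the tray all round. Lay both parts down rather than dropping them, let go of them, and leave the other things on the bench undisturbed.

Things in the scene. Friction and masses are not known exactly. Their poses are not given: they have to be found in the camera images.
- tray: loose aluminium open box, 0.16 kg, 54 mm wide (own x), 100 long (own y), 30 high (own z), walls and floor 4 mm. Origin: centre of its floor's outside; +z points out of the open side. Starts upright on a short end in tray_stand (own y vertical, open side facing the stand's +y side). Grip it across the 54 mm at mid-length and lift straight up. Either end may point either way in the nest.
- tray_mouth (a point): centre of the tray's mouth (46 x 92 mm inside), in the plane of its top edge, 30 mm along the tray's z from its origin; the cover's origin belongs here
- cover: loose aluminium window cover, 0.13 kg: flange 62 mm (own x) x 104 (own y) x 8 with a dark-edged 26 x 60 window, and a rim on its inner face. Origin: centre of the flange's inner face; flange at z 0 to +8 mm, rim at z 0 to -9 mm; +z points out of the flat window face. Starts upright on a short end in cover_stand (own y vertical), window face to the stand's -y side.
- cover_grip (a point): middle of the cover's flange, 4 mm along +z from its origin: grip across the 62 mm width here, at mid-length, and lift straight up. The rim is a frame 38 x 84 mm outside, walls 4 mm, 9 mm deep; it enters the tray's mouth with 4 mm to spare each side, either way round
- nest: fixed nest: dark base 84 mm (x) x 130 (y) x 10, pedestal 36 x 84 with its top (the seat) at 30 mm, four L-shaped corner locators round a pocket 61 mm (x) x 107 (y), 3.5 mm to spare each side of the tray; their tops flare outwards from 44 to 52 mm height. The middle 79 mm of the long sides is open, free for fingers down to the base. Origin: centre of underside, on the worktop; long axis y within 0.2 rad of the world's y
- nest_seat (a point): centre of the nest's seat, 30 mm above the worktop: where the tray's origin belongs
- tray_stand: fixed stand: dark base 74 mm (x) x 90 (y) x 8 with two steel prongs 50 mm wide (x), reaching 34 mm above the worktop, 31.5 mm apart along y; the tray's lower end stands between them on the base. Low cheeks at the sides, up to 15 mm. Origin: centre of underside. Yaw within 0.2 rad of 0
- cover_stand: fixed stand like tray_stand, but with its prongs 18.5 mm apart along y; the cover's lower end stands between them on the base. Origin: centre of underside. Yaw within 0.2 rad of 0. Nearby are fixed fixtures up to 105 mm high; the cell's glazed guard door stands along y = 0.45, its front post (50 mm square, 1 m tall) at x = 0.245, y = 0.47
- screwdriver: loose bystander, red-handled precision screwdriver, 159 mm long, lying on the worktop
- gauge_block: loose bystander, steel block 22 x 45 x 14 mm lying on the worktop
- spanner: loose bystander, flat steel spanner, 123 mm long, 4 mm thick
- loupe: loose bystander, black stand loupe, 36 mm across, 32 mm high, near the front of the worktop

How it is judged (in metres and radians):
On the way, in this order (a step that is already met when the one before it is completed fails the run):
1. the tray lies home in the nest, open side up, and has been let go (horizontal distance between tray and nest_seat below 0.008 m and z of tray in the frame of nest between 0.026 and 0.034 m and angle between tray's own z axis and vertical below 0.1 rad and angle between the y axis of tray and the y axis of nest, either way round below 0.15 rad and contact force between the fingers and tray below 0.1 N and linear speed of tray below 0.02 m/s), for 0.2 s.
2. the cover lies home on the tray, rim down, and has been let go (horizontal distance between cover and tray below 0.008 m and z of cover in the frame of tray between 0.026 and 0.034 m and angle between cover's own z axis and vertical below 0.1 rad and angle between the y axis of cover and the y axis of tray, either way round below 0.2 rad and contact force between the fingers and cover below 0.1 N and linear speed of cover below 0.02 m/s), for 0.2 s.
At the end, for the whole second after the job is handed in: Tray home in the nest, open side up (8 mm sideways, 4 mm in height, tilt 0.1 rad, long axis within 0.15 rad of the nest's); cover home on it, rim down in the mouth (8 mm, 4 mm, 0.1 rad, 0.2 rad from the tray's long axis); both released and at rest (all of step 1 and all of step 2); the robot touches nothing.
It fails at once if the tray is dropped (moves at over 0.8 m/s while no finger touches it) (contact force between the fingers and tray below 0.1 N and linear speed of tray above 0.8 m/s).
It fails at once if the cover is dropped (moves at over 0.8 m/s while no finger touches it) (contact force between the fingers and cover below 0.1 N and linear speed of cover above 0.8 m/s).
It fails at once if the screwdriver, gauge block, spanner or loupe is shifted by more than 30 mm (distance of any of screwdriver, gauge_block, spanner, loupe from where it was at the start of the episode above 0.03 m).
It also fails if it takes over 64 s, if anything falls off the work surface, if the arm or the gripper's body presses on something with over 40 N, if the wrist force passes 120 N, or if a joint passes its speed limit or range.

### The arm

A 6-joint arm with a two-finger parallel gripper is mounted at the origin on a cart in front of the work surface, level with it; the furniture and walls round the work are solid. World frame = base frame: x ahead of the robot, y to its left, z up, the work surface at z = 0. Lengths are in mm, angles in rad, forces in N, time in s.
With the tool pointing down it reaches from about 300 to 775 mm from the base axis. Payload 14.6 kg.
Tool frame: the origin (TCP) lies at the very end of the fingers, on their centre line; the grasp point (between the pads) lies 19 mm behind it; z points along the fingers, y is the line along which they close (so a half turn about z gives the same grasp; the last joint's range is limited). The gripper opens to 94 mm and grips with 3 to 60 N. Pads are 16 mm wide; open, the fingers measure 119 mm over their backs; the gripper's body (75 mm by 177 mm) begins 78 mm behind the grasp point.
Start: joints at [-1.308, 0.3, 1.521, -0, 1.321, -0.067], TCP at [178.112, -520.351, 205.446] pointing down, gripper open.
Joint ranges: [-3.03, 3.03], [-0.79, 2.21], [0.23, 2.52], [-1.04, 4.18], [0, 3.07], [-2.55, 2.55]. Speed limits (rad/s): [2.22, 2.22, 2.57, 3.14, 3.14, 3.14].

### API

Orientations are given as [roll, pitch, yaw] about the fixed x, y, z axes, in that order (R = Rz(yaw) Ry(pitch) Rx(roll)).
In Python, from cell import manip gives the robot as it stands.
- The arm moves only by the tool servo_tool, never from a script. Its argument "motion" is a list that holds one entry, the list of rows, each a list of 7 numbers: the shift along the world's x, y, z as a fraction of full scale, then the turn, a rotation vector about the world's x, y, z as a fraction of full scale, then the closure, from 0 (fully open) to 1 (shut). In form: [[[x, y, z, rx, ry, rz, gripper], ...]]. A call has 1 to 10 rows; each row is the pose to reach, as a shift and turn from the pose commanded when the call began, turning the shorter way round; what a row does not reach only later rows make up. Full scale, the value 1, is 0.5 m for a shift and pi rad for a turn. A row lasts 1/10 s, in which the tool goes at most 50 mm and 8.59 degrees, less where a joint would pass 70% of its speed; a pose out of reach is approached as far as the arm can. A call with a number of a shift or a turn outside -1 to 1 is refused whole. A call with a gripper value outside its range is refused whole. The fingers move at their own pace and stop on an object; "newtons" is the grip in N (left out, the last holds). Time passes only in rows, so rows that repeat a pose let the fingers close. It gives the time, the measured TCP pose, the force, the opening and the grip force at its end, in the units of the state.
- manip.read_state(): the state, without advancing time (a new reading comes with each control period).
- manip.camera(name): name is "scene" or "top" or "wrist"; returns a dict with "frame" (400x640x3 uint8, red, green, blue), "range_z" (400x640 float32, mm along the optical axis (not along the pixel's ray), 0 where there is no reading), "vfov" (degrees; the focal length in pixels is half the picture's height over the tangent of half this angle, whatever the lens; pixels are square), "cx", "cy" (the principal point, pixels), "k1" (the pictures are not rectified: a ray, as slopes to the right and down, at radius r is drawn at 1 + k1 r^2 times it, then the intrinsics apply), "cam_to_world" (4x4, takes a point from camera to world coordinates). Camera axes: x right, y down, z forward; pixel columns grow to the right and rows downward; lengths in mm; the calibration is good to about 2 mm. A picture is of the moment at which its call begins.
- manip.sign_off(): hands the job in; it is judged then, once.
The state is a dict: "clock": time; "joints": joint angles; "qd": joint speeds; "effort": joint torques, N m; "eef_pos": TCP position; "eef_rot": TCP orientation; "wrist_force": force on the tool from outside, world axes, zero at the start; "moment": the same for the moment, N m; "finger_gap": finger opening in mm; "finger_force": force on a finger pad.
Only numpy, scipy, OpenCV 4.12 (cv2) and the standard library are available. Lean on these libraries where they do the work, as an engineer would, in place of code of your own. Each camera call takes 0.05 s, during which the arm holds its last target. There are 200 camera calls.

## Working session

There is one attempt and no reset: what is moved stays moved. The work goes in short steps, Python scripts to look and compute and a tool call to move; the robot and the scene stay as the last step left them, time stands still between calls to the robot, and variables do not carry over. Pictures are saved under pics/ and viewed, at most 10 in all, crops included, and the job is handed in when it is done.

Besides the shell and the picture viewer there is one more tool, called after "Request:" in YAML: its name, and indented under it one key for each argument. servo_tool: Moves the arm, as the interface text tells. Its arguments: {"type":"object","properties":{"motion":{"type":"array"},"newtons":{"type":"number"}},"required":["motion"]}

```bash
ls; mkdir -p pics
cat > h.py <<'E'
import numpy as np, cv2
from cell import manip
def grab(n):
    c=manip.camera(n); c['n']=n; return c
def f(c): return 200/np.tan(np.radians(c['vfov'])/2)
def cloud(c):
    "world points (400,640,3) from depth; nan where none"
    F=f(c); K=np.array([[F,0,c['cx']],[0,F,c['cy']],[0,0,1]])
    v,u=np.mgrid[0:400,0:640]
    p=cv2.undistortPoints(np.stack([u,v],-1).reshape(-1,1,2).astype(float),K,np.array([c['k1'],0,0,0,0.])).reshape(400,640,2)
    z=c['range_z'].astype(float).copy(); z[z==0]=np.nan
    P=np.dstack([p[...,0]*z,p[...,1]*z,z,np.ones_like(z)])
    return (P@np.array(c['cam_to_world']).T)[...,:3]
def save(c,name): cv2.imwrite(f'pics/{name}.png',c['frame'][...,::-1])
E
python3 - <<'E'
from h import *
a=grab('scene');b=grab('top')
cv2.imwrite('pics/a.png',cv2.resize(np.vstack([a['frame'],b['frame']])[...,::-1],(480,600)))
save(a,'scene0');save(b,'top0')
for c in(a,b):
    print(c['vfov'],c['k1'],np.round(c['cam_to_world'],2).tolist(),(c['range_z']==0).mean())
    np.savez('/tmp/'+c['n'],P=cloud(c),f=c['frame'])
print(manip.read_state())
E
```

```text
pics
42.67223372251105 -0.1054123482748323 [[-0.69, -0.4, 0.59, -185.57], [-0.72, 0.41, -0.56, 713.49], [-0.02, -0.82, -0.58, 796.05], [0.0, 0.0, 0.0, 1.0]] 0.00382421875
45.660197630918866 0.043553734573986216 [[0.02, -0.99, 0.17, 424.61], [-1.0, -0.02, -0.01, 11.58], [0.01, -0.17, -0.99, 978.67], [0.0, 0.0, 0.0, 1.0]] 0.004046875
{'clock': 0.1, 'joints': array([-1.30759812e+00,  3.00431568e-01,  1.52151783e+00,  1.70341780e-05,
        1.32068550e+00, -6.65948331e-02]), 'qd': array([ 8.36469920e-06, -1.36217768e-03, -2.05023789e-03, -1.05320011e-03,
        1.07616080e-03, -3.15741813e-04]), 'effort': array([ 7.82167390e-04, -5.32644117e+01, -3.53283548e+01,  7.08883395e-02,
        2.34798691e-02, -9.07089384e-05]), 'eef_pos': array([ 178.05970448, -520.13451093,  204.9347683 ]), 'eef_rot': array([-3.14055382e+00, -8.58195622e-05,  3.29788769e-01]), 'wrist_force': array([ 0.01630853, -0.51606996,  0.29540162]), 'moment': array([ 0.04139482, -0.02591134,  0.00485541]), 'finger_force': 0.0, 'finger_gap': 94.40597186046642}
```

View pics/scene0.png

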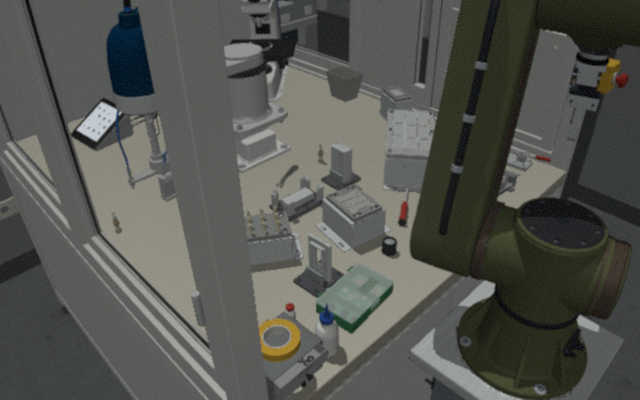

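View pics/top0.png

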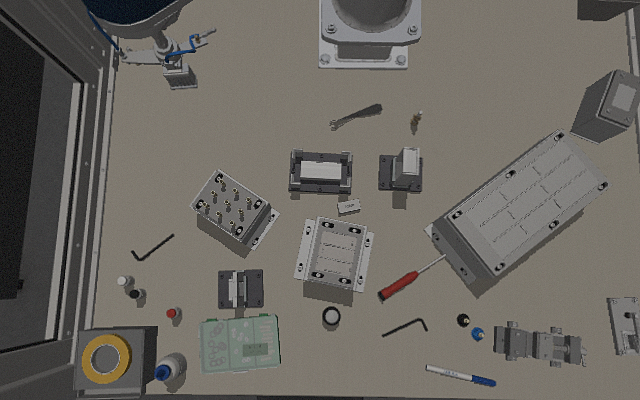

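The top view shows the nest at about (320,172), the tray upright in its stand at (405,168), and the cover upright in its stand at (240,288). Up in the image is +x and left is +y. Next I measure these from depth and the dark bases.

```bash
cat > meas.py <<'E'
from h import *
def rect(P,m,lab):
    q=P[m][:,:2]; 
    if len(q)<5: print(lab,len(q)); return
    (cx,cy),(w,h),a=cv2.minAreaRect(q.astype(np.float32))
    print(lab,len(q),'rect c',round(cx,1),round(cy,1),'wh',round(w,1),round(h,1),'ang',round(a,2),'zmed',np.round(np.median(P[m][:,2]),1),'mean',q.mean(0).round(1))
E
python3 - <<'E'
from meas import *
d=np.load('/tmp/top.npz');P=d['P'];z=P[...,2]
R=np.zeros((400,640),int)
def win(u0,u1,v0,v1):
    m=np.zeros((400,640),bool);m[v0:v1,u0:u1]=1;return m
for lab,w,zr in [('bench',win(450,500,80,120),(-20,20)),
 ('nest base',win(284,358,146,198),(5,15)),('nest ped',win(284,358,146,198),(26,34)),('nest loc',win(284,358,146,198),(40,56)),
 ('tstand base',win(374,428,145,198),(4,14)),('tray top',win(374,428,140,198),(95,120)),
 ('tprong',win(374,428,145,198),(28,40)),
 ('cstand base',win(212,268,264,312),(4,14)),('cover top',win(212,268,264,312),(100,125)),('cprong',win(212,268,264,312),(28,40))]:
    rect(P,w&(z>zr[0])&(z<zr[1]),lab)
for w in [win(374,428,145,198),win(212,268,264,312),win(284,358,146,198)]:
    print(np.histogram(z[w][~np.isnan(z[w])],bins=np.arange(-4,132,8)))
E
```

```text
bench 1992 rect c 821.1 -343.9 wh 110.6 91.9 ang 89.75 zmed 0.4 mean [ 820.5 -342.9]
nest base 1333 rect c 659.4 -13.7 wh 133.9 99.3 ang 87.82 zmed 9.9 mean [648.5 -10.5]
nest ped 737 rect c 649.7 -11.2 wh 116.5 68.3 ang 88.0 zmed 30.0 mean [651.8 -12.3]
nest loc 264 rect c 652.5 -11.4 wh 120.0 75.2 ang 87.61 zmed 49.1 mean [654.5 -13.1]
tstand base 825 rect c 659.6 -179.6 wh 109.8 110.7 ang 2.02 zmed 8.5 mean [ 649.4 -170.9]
tray top 472 rect c 654.0 -178.9 wh 30.6 55.0 ang 86.65 zmed 107.9 mean [ 652.5 -178.5]
tprong 118 rect c 652.8 -178.0 wh 42.4 52.0 ang 86.77 zmed 33.9 mean [ 652.6 -165.1]
cstand base 1069 rect c 414.7 145.6 wh 89.4 98.4 ang 3.1 zmed 8.1 mean [411.3 143.8]
cover top 250 rect c 410.9 145.2 wh 60.1 16.0 ang 2.85 zmed 110.4 mean [411.  143.6]
cprong 171 rect c 410.6 145.5 wh 59.3 29.4 ang 2.61 zmed 32.1 mean [411.8 138. ]
(array([1187,  745,  146,   38,   98,   29,   22,   22,   19,   20,   19,
         19,   22,  238,  218,    0]), array([ -4,   4,  12,  20,  28,  36,  44,  52,  60,  68,  76,  84,  92,
       100, 108, 116, 124]))
(array([ 991, 1026,   98,   11,  163,   18,    5,   14,    8,   13,   16,
          8,   37,  101,  148,    1]), array([ -4,   4,  12,  20,  28,  36,  44,  52,  60,  68,  76,  84,  92,
       100, 108, 116, 124]))
(array([1286, 1155,  256,  172,  649,   56,  192,   31,    0,    0,    0,
          0,    0,    0,    0,    0]), array([ -4,   4,  12,  20,  28,  36,  44,  52,  60,  68,  76,  84,  92,
       100, 108, 116, 124]))
```

```bash
cat > mv.py <<'E'
from h import *
from scipy.spatial.transform import Rotation as Ro
def pose(G,yaw,al,side):
    """grasp point G, closing axis at yaw; tool tilted al from down, pointing to side*y' ; returns TCP,R"""
    x=np.array([np.cos(yaw),np.sin(yaw),0]);y=np.array([-x[1],x[0],0]);z=np.array([0,0,1.])
    tz=-np.cos(al)*z+side*np.sin(al)*y
    return np.array(G)+19*tz, np.column_stack([np.cross(x,tz),x,tz])
def cmd(T,R,s=None):
    s=s or manip.read_state()
    R0=Ro.from_euler('xyz',s['eef_rot']).as_matrix()
    rv=Ro.from_matrix(R@R0.T).as_rotvec()
    print('frac',((T-s['eef_pos'])/500).round(4),(rv/np.pi).round(4),'| mm',(T-s['eef_pos']).round(1),'deg',np.degrees(rv).round(1),'TCP',T.round(1))
E
python3 - <<'E'
from mv import *
d=np.load('/tmp/top.npz');P=d['P'].reshape(-1,3);P=P[~np.isnan(P).any(1)]
from scipy.stats import binned_statistic_2d as b
H=b(P[:,0],P[:,1],P[:,2],'max',bins=[np.arange(200,851,50),np.arange(-500,401,50)])[0]
print('y',np.arange(-475,400,50));
for x,r in zip(np.arange(225,850,50),H): print(x,np.nan_to_num(r,nan=-1).astype(int))
cmd(*pose([600,-60,331],-0.05,0,-1))
E
```

```text
y [-475 -425 -375 -325 -275 -225 -175 -125  -75  -25   25   75  125  175
  225  275  325  375]
225 [ 5  6 13 17 13  5  7  7  6  5  4  5  5  4 26 68 83 98]
275 [ 40  48  47  15  15  14   6   4   5   6   5  39  39  38  68 125  99  99]
325 [45 48 52 31 15  8  8  8  5 35  5 39 39 38 37  4 99 99]
375 [  6  10  16  22  33   7   6  21  36  35   5  38 115 103  34  49  48  44]
425 [  6   7   5 105   5  19  23  23  88  90  87   5 116 104   5   4  48  47]
475 [  5 100 106 106 104  17  11   7  88  89  87   5  64   5   5   4   9   8]
525 [103 105 109 106 106 103   6  71  87  89  77   7  81 105  79   7   8   5]
575 [107 108 106 108 107 102   6   7  18  74   6  78 104 106 104   5   5   4]
625 [108 106 106 106   6  14 113  15  54  33  53  11  78 103  79   4   4   5]
675 [107 107 105   4   5  16 111  13  52  34  54  12   5   4   4   5   4   4]
725 [106 104   5   5   4   5   5   5   5   5   5   5   5   4   5   4   5   3]
775 [  5   5   4   5   4  64   5   7   8   6   4   5   4   5 422 428 414   4]
825 [  6   5   5   7   4   4   6   6   4   5   5   4   5 377 379 253 316 301]
frac [0.8439 0.9203 0.2141] [-2.000e-04 -3.000e-04  3.791e-01] | mm [421.9 460.1 107.1] deg [-0.  -0.  68.2] TCP [600. -60. 312.]
```

Request:
servo_tool:
  motion:
    - [[0,0,0.28,0,0,0,0],[0,0,0.28,0,0,0,0],[0,0,0.28,0,0,0,0],[0.84,0.92,0.28,0,0,0.379,0],[0.84,0.92,0.28,0,0,0.379,0],[0.84,0.92,0.28,0,0,0.379,0],[0.84,0.92,0.28,0,0,0.379,0],[0.84,0.92,0.28,0,0,0.379,0],[0.84,0.92,0.28,0,0,0.379,0],[0.84,0.92,0.28,0,0,0.379,0]]
  newtons: 30

```text
clock: 1.1
eef_pos: [415.0, -260.1, 345.4]
eef_rot: [-3.142, -0.0, 1.386]
wrist_force: [0.9, -0.7, -0.1]
finger_gap: 94.0
finger_force: 0.0
```

Request:
servo_tool:
  motion:
    - [[0.36,0.35,0,0,0,0.05,0],[0.36,0.35,0,0,0,0.05,0],[0.36,0.35,0,0,0,0.05,0],[0.36,0.35,0,0,0,0.05,0],[0.36,0.35,0,0,0,0.05,0],[0.36,0.35,0,0,0,0.05,0]]

```text
clock: 1.7
eef_pos: [596.5, -82.9, 343.3]
eef_rot: [-3.139, -0.001, 1.541]
wrist_force: [-0.8, -0.0, -1.4]
finger_gap: 94.1
finger_force: 0.0
```

Run:
```python
from mv import *
from meas import rect
c=grab('wrist');save(c,'w1');np.savez('/tmp/wrist',P=cloud(c),f=c['frame'])
P=cloud(c);z=P[...,2]
print(np.round(c['cam_to_world'],2).tolist())
def box(x0,x1,y0,y1,z0,z1): return (P[...,0]>x0)&(P[...,0]<x1)&(P[...,1]>y0)&(P[...,1]<y1)&(z>z0)&(z<z1)
rect(P,box(590,720,-100,80,40,56),'loc')
rect(P,box(620,690,-60,40,26,33),'ped')
rect(P,box(590,720,-230,-130,100,116),'tray')
rect(P,box(590,720,-230,-130,5,12),'tbase')
print(manip.read_state()['joints'].round(3))
```

```text
[[1.0, -0.03, -0.01, 599.82], [-0.03, -0.96, -0.29, 1.32], [-0.0, 0.29, -0.96, 522.78], [0.0, 0.0, 0.0, 1.0]]
loc 533 rect c 654.4 -10.1 wh 120.1 74.9 ang 87.4 zmed 49.4 mean [655.5  -5.9]
ped 1439 rect c 661.2 -6.0 wh 97.9 66.0 ang 79.72 zmed 30.0 mean [654.   -9.5]
tray 823 rect c 655.6 -178.0 wh 31.0 54.6 ang 86.79 zmed 107.9 mean [ 655.2 -177.5]
tbase 996 rect c 655.4 -177.4 wh 89.7 73.7 ang 86.83 zmed 8.3 mean [ 651.5 -159.3]
[-0.202  0.365  1.121  0.     1.658 -0.172]
```

View pics/w1.png

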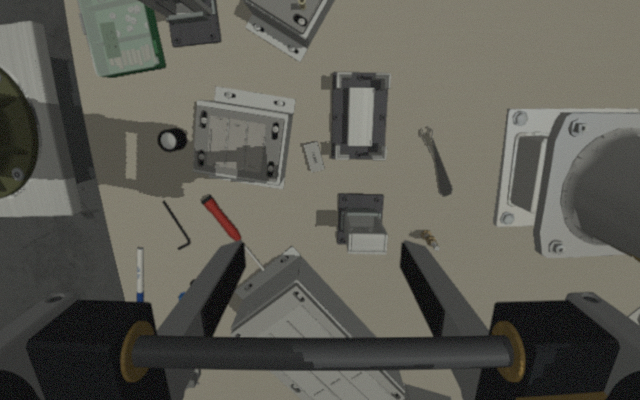

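The wrist view shows the nest at (360,115) and the tray in its stand at (362,225). It agrees with the top view to within 2 mm. Next I plan the tray pick at a 45° tilt.

Run:
```python
from mv import *
T,R=pose([655,-178.4,58],-0.057,np.pi/4,-1)
print(R[:,2]);cmd(T-130*R[:,2],R);cmd(T,R)
```

```text
[-0.04028326 -0.7059584  -0.70710678]
frac [ 0.1285 -0.0304 -0.4146] [-0.25    0.0102 -0.0077] | mm [  64.3  -15.2 -207.3] deg [-45.    1.8  -1.4] TCP [ 659.5 -100.   136.5]
frac [ 0.118  -0.214  -0.5985] [-0.25    0.0102 -0.0077] | mm [  59.  -107.  -299.2] deg [-45.    1.8  -1.4] TCP [ 654.2 -191.8   44.6]
```

Request:
servo_tool:
  motion:
    - [[0.1285,-0.03,0,-0.25,0.0102,-0.0077,0],[0.1285,-0.03,0,-0.25,0.0102,-0.0077,0],[0.1285,-0.03,0,-0.25,0.0102,-0.0077,0],[0.1285,-0.03,0,-0.25,0.0102,-0.0077,0],[0.1285,-0.03,0,-0.25,0.0102,-0.0077,0],[0.1285,-0.03,-0.2,-0.25,0.0102,-0.0077,0],[0.1285,-0.03,-0.41,-0.25,0.0102,-0.0077,0],[0.1285,-0.03,-0.41,-0.25,0.0102,-0.0077,0],[0.1285,-0.03,-0.41,-0.25,0.0102,-0.0077,0],[0.1285,-0.03,-0.41,-0.25,0.0102,-0.0077,0]]

```text
clock: 2.75
eef_pos: [655.4, -103.2, 134.5]
eef_rot: [-3.133, 0.787, 1.518]
wrist_force: [-0.6, 1.1, -0.6]
finger_gap: 94.1
finger_force: 0.0
```

Run:
```python
from mv import *
from meas import rect
print(manip.read_state()['joints'].round(3))
T,R=pose([655,-178.4,58],-0.057,np.pi/4,-1)
cmd(T-130*R[:,2],R);cmd(T,R)
```

```text
[ 0.077  0.716  1.264 -0.795  1.381  0.381]
frac [0.0081 0.0063 0.004 ] [ 0.0004 -0.002   0.0007] | mm [4.1 3.1 2. ] deg [ 0.1 -0.4  0.1] TCP [ 659.5 -100.   136.5]
frac [-0.0024 -0.1773 -0.1798] [ 0.0004 -0.002   0.0007] | mm [ -1.2 -88.6 -89.9] deg [ 0.1 -0.4  0.1] TCP [ 654.2 -191.8   44.6]
```

Request:
servo_tool:
  motion:
    - [[0,0,0,0,0,0,0],[0,0,0,0,0,0,0]]

```text
clock: 2.95
eef_pos: [659.3, -102.4, 143.9]
eef_rot: [3.13, 0.786, 1.504]
wrist_force: [-0.5, -0.9, 1.1]
finger_gap: 93.9
finger_force: 0.0
```

Request:
servo_tool:
  motion:
    - [[0,0,0,0,0,0,0],[0,0,0,0,0,0,0],[0,0,0,0,0,0,0]]

```text
clock: 3.25
eef_pos: [658.6, -101.9, 141.6]
eef_rot: [3.134, 0.786, 1.507]
wrist_force: [-0.3, -0.6, -0.5]
finger_gap: 93.8
finger_force: 0.0
```

Run:
```python
from mv import *
for i in range(2):
  s=manip.read_state();print(s['eef_pos'].round(1),s['qd'].round(3)); manip.camera('top')
T,R=pose([655,-178.4,58],-0.057,np.pi/4,-1)
cmd(T-60*R[:,2],R);cmd(T,R)
```

```text
[ 658.6 -101.9  141.6] [ 0.     0.01   0.004 -0.001 -0.     0.   ]
[ 658.5 -101.8  141.2] [ 0.001  0.007  0.003  0.001 -0.001  0.001]
frac [-0.0036 -0.0952 -0.1078] [0.0003 0.0015 0.0002] | mm [ -1.8 -47.6 -53.9] deg [0.  0.3 0. ] TCP [ 656.7 -149.5   87. ]
frac [-0.0085 -0.1799 -0.1927] [0.0003 0.0015 0.0002] | mm [ -4.2 -90.  -96.3] deg [0.  0.3 0. ] TCP [ 654.2 -191.8   44.6]
```

Request:
servo_tool:
  motion:
    - [[-0.001,-0.03,-0.032,0,0,0,0],[-0.003,-0.06,-0.064,0,0,0,0],[-0.004,-0.09,-0.096,0,0,0,0],[-0.006,-0.12,-0.128,0,0,0,0],[-0.007,-0.15,-0.16,0,0,0,0],[-0.008,-0.17,-0.182,0,0,0,0],[-0.0085,-0.18,-0.192,0,0,0,0],[-0.0085,-0.18,-0.192,0,0,0,0],[-0.0085,-0.18,-0.192,0,0,0,0],[-0.0085,-0.18,-0.192,0,0,0,0]]

```text
clock: 4.35
eef_pos: [654.6, -191.3, 45.3]
eef_rot: [3.134, 0.786, 1.508]
wrist_force: [1.2, 0.1, -0.3]
finger_gap: 94.3
finger_force: 0.0
```

Run:
```python
from mv import *
T,R=pose([655,-178.4,58],-0.057,np.pi/4,-1)
cmd(T,R)
```

```text
frac [-0.0007 -0.001  -0.0014] [0.0003 0.0017 0.    ] | mm [-0.4 -0.5 -0.7] deg [0.1 0.3 0. ] TCP [ 654.2 -191.8   44.6]
```

Request:
servo_tool:
  motion:
    - [[0,0,-0.001,0,0,0,0.3],[0,0,-0.001,0,0,0,0.4],[0,0,-0.001,0,0,0,0.6],[0,0,-0.001,0,0,0,0.8],[0,0,-0.001,0,0,0,1],[0,0,-0.001,0,0,0,1],[0,0,-0.001,0,0,0,1],[0,0,-0.001,0,0,0,1]]
  newtons: 30

```text
clock: 5.15
eef_pos: [654.1, -191.9, 44.0]
eef_rot: [3.136, 0.786, 1.509]
wrist_force: [0.3, 1.1, -0.5]
finger_gap: 54.1
finger_force: 30.0
```

Request:
servo_tool:
  motion:
    - [[0,0,0.03,0,0,0,1],[0,0,0.06,0,0,0,1],[0,0,0.1,0,0,0,1],[0,0,0.15,0,0,0,1],[0,0,0.2,0,0,0,1],[0,0,0.25,0,0,0,1],[0,0,0.29,0,0,0,1],[0,0,0.32,0,0,0,1],[0,0,0.32,0,0,0,1],[0,0,0.32,0,0,0,1]]

```text
clock: 6.15
eef_pos: [653.9, -191.8, 203.4]
eef_rot: [3.137, 0.786, 1.51]
wrist_force: [-0.9, -0.9, -1.2]
finger_gap: 53.4
finger_force: 30.0
```

Run:
```python
from mv import *
s=manip.read_state();print(s['finger_gap'],s['wrist_force'],s['eef_pos'],s['joints'].round(2))
for a in (0,):
  T,R=pose([653.7,-10.7,210],-0.045,np.pi/4,1)
  cmd(T,R)
  T,R=pose([653.7,-178,218],-0.045,0,1); cmd(T,R)
```

```text
53.43095615478073 [-0.85302879 -0.91718136 -1.18940643] [ 653.87885324 -191.83837787  203.35456799] [-0.06  0.62  1.25 -0.81  1.36  0.22]
frac [ 0.0009  0.3891 -0.0136] [ 0.4995 -0.0248  0.0041] | mm [  0.4 194.6  -6.8] deg [89.9 -4.5  0.7] TCP [654.3   2.7 196.6]
frac [-0.0004  0.0277 -0.0087] [ 0.2499 -0.0118  0.0043] | mm [-0.2 13.8 -4.4] deg [45.  -2.1  0.8] TCP [ 653.7 -178.   199. ]
```

Request:
servo_tool:
  motion:
    - [[0,0.01,0,0.02,-0.001,0,1],[0,0.04,0,0.05,-0.003,0,1],[0,0.07,0,0.085,-0.004,0.001,1],[0,0.1,0,0.12,-0.006,0.001,1],[0,0.13,0,0.155,-0.008,0.002,1],[0,0.16,0,0.19,-0.01,0.002,1],[0,0.19,0,0.225,-0.011,0.003,1],[0,0.22,0,0.26,-0.013,0.003,1],[0,0.25,0,0.295,-0.014,0.004,1],[0,0.28,0,0.33,-0.016,0.004,1]]

```text
clock: 7.15
eef_pos: [653.9, -51.4, 202.8]
eef_rot: [-3.14, -0.257, 1.524]
wrist_force: [-0.3, 0.6, -1.2]
finger_gap: 53.5
finger_force: 30.0
```

Run:
```python
from mv import *
s=manip.read_state();print(s['finger_gap'],s['eef_pos'],s['joints'].round(2))
T,R=pose([653.7,-10.7,200],-0.045,np.pi/4,1)
cmd(T,R)
```

```text
53.497644209453675 [653.88369695 -51.35053466 202.77282999] [-0.24  0.56  1.17  0.25  1.46 -0.23]
frac [ 0.0008  0.1081 -0.0324] [ 0.1682 -0.0082  0.0004] | mm [  0.4  54.1 -16.2] deg [30.3 -1.5  0.1] TCP [654.3   2.7 186.6]
```

Request:
servo_tool:
  motion:
    - [[0,0.02,0,0.035,-0.002,0,1],[0,0.045,-0.005,0.07,-0.004,0,1],[0,0.07,-0.01,0.105,-0.006,0,1],[0,0.09,-0.02,0.14,-0.008,0,1],[0,0.108,-0.032,0.168,-0.0082,0,1],[0.0008,0.108,-0.032,0.168,-0.0082,0,1],[0.0008,0.108,-0.032,0.168,-0.0082,0,1],[0.0008,0.108,-0.032,0.168,-0.0082,0,1],[0.0008,0.108,-0.032,0.168,-0.0082,0,1]]

```text
clock: 8.05
eef_pos: [654.7, 2.3, 188.8]
eef_rot: [3.138, -0.779, 1.527]
wrist_force: [-0.3, -0.6, -1.1]
finger_gap: 53.9
finger_force: 30.0
```

Run:
```python
from mv import *
from meas import rect
s=manip.read_state();print(s['finger_gap'],s['joints'].round(2),s['eef_rot'])
R=Ro.from_euler('xyz',s['eef_rot']).as_matrix();print('grasp',s['eef_pos']-19*R[:,2])
for n in('top','wrist'):
  c=grab(n);P=cloud(c);z=P[...,2];save(c,n+'2')
  m=(np.abs(P[...,0]-654)<50)&(P[...,1]>-100)&(P[...,1]<70)
  rect(P,m&(z>209)&(z<221),n+' tray rim?')
  rect(P,m&(z>183)&(z<194),n+' tray floor in?')
  if n=='top': cv2.imwrite('pics/t2.png',cv2.resize(c['frame'][60:260,200:480,::-1],None,fx=2,fy=2))
T,R=pose([653.7,-10.7,200],-0.045,np.pi/4,1)
cmd(T,R)
```

```text
53.86965953421728 [-0.34  0.65  1.23  0.74  1.54 -0.42] [ 3.1378543  -0.7785934   1.52719264]
grasp [654.07625086 -11.06399748 202.27671631]
top tray rim? 543 rect c 653.1 -11.5 wh 98.0 79.1 ang 87.52 zmed 216.0 mean [656.4  -5.6]
top tray floor in? 1112 rect c 645.8 -10.6 wh 94.9 62.9 ang 86.72 zmed 191.1 mean [656.7 -10.2]
wrist tray rim? 4665 rect c 653.7 -6.9 wh 77.2 99.9 ang 13.27 zmed 216.6 mean [654.8  -1.4]
wrist tray floor in? 9951 rect c 654.4 -12.7 wh 97.1 47.4 ang 87.35 zmed 191.2 mean [654.6  -7.5]
frac [-0.0006  0.0009 -0.004 ] [0.002  0.0006 0.0004] | mm [-0.3  0.4 -2. ] deg [0.4 0.1 0.1] TCP [654.3   2.7 186.6]
```

View pics/t2.png

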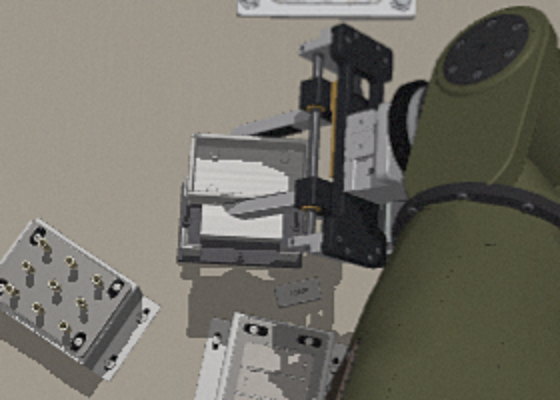

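The tray is held open side up and lines up over the nest to within about 1 mm, with its mouth at (240,195) in the crop. I lower it to just above the locators.

Request:
servo_tool:
  motion:
    - [[0,0.001,-0.03,0.002,0,0,1],[0,0.001,-0.07,0.002,0,0,1],[0,0.001,-0.11,0.002,0,0,1],[0,0.001,-0.15,0.002,0,0,1],[0,0.001,-0.19,0.002,0,0,1],[0,0.001,-0.22,0.002,0,0,1],[0,0.001,-0.24,0.002,0,0,1],[0,0.001,-0.25,0.002,0,0,1],[0,0.001,-0.25,0.002,0,0,1],[0,0.001,-0.25,0.002,0,0,1]]

```text
clock: 9.15
eef_pos: [654.8, 2.5, 63.6]
eef_rot: [3.139, -0.786, 1.526]
wrist_force: [1.1, 1.0, -1.0]
finger_gap: 53.8
finger_force: 30.0
```

Run:
```python
from mv import *
from meas import rect
T,R=pose([653.9,-10.4,45.3],-0.045,np.pi/4,1)
cmd(T,R)
c=grab('wrist');P=cloud(c);z=P[...,2];cv2.imwrite('pics/w3.png',c['frame'][...,::-1])
q=P[(abs(P[...,0]-654)<18)&(abs(P[...,1]+10)<40)&(z>50)&(z<80)]
A=np.c_[q[:,:2]-[654,-10],np.ones(len(q))];print('floor plane',len(q),np.linalg.lstsq(A,q[:,2],rcond=None)[0])
```

```text
frac [-0.0007  0.0009 -0.0636] [-0.0003  0.0007  0.0005] | mm [ -0.3   0.5 -31.8] deg [-0.1  0.1  0.1] TCP [654.5   3.   31.9]
floor plane 7664 [ 1.52510691e-03 -3.72501610e-03  6.64684429e+01]
```

View pics/w3.png

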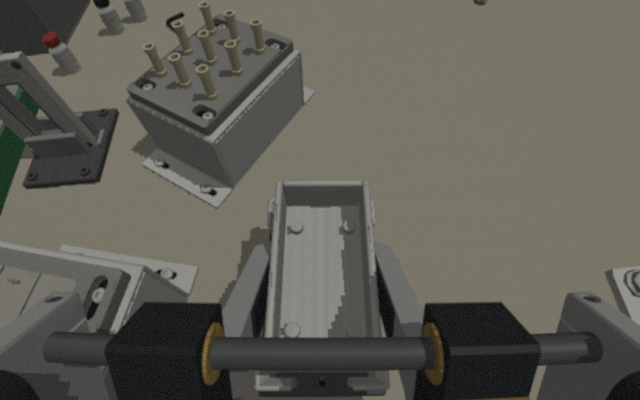

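The tray is level and sits centred between the two far locators, at (272,210) and (372,210). I lower it slowly.

Request:
servo_tool:
  motion:
    - [[-0.0005,0.001,-0.01,0,0,0,1],[-0.0005,0.001,-0.02,0,0,0,1],[-0.0005,0.001,-0.03,0,0,0,1],[-0.0005,0.001,-0.038,0,0,0,1],[-0.0005,0.001,-0.046,0,0,0,1],[-0.0005,0.001,-0.053,0,0,0,1],[-0.0005,0.001,-0.058,0,0,0,1],[-0.0005,0.001,-0.062,0,0,0,1],[-0.0005,0.001,-0.063,0,0,0,1],[-0.0005,0.001,-0.063,0,0,0,1]]

```text
clock: 10.2
eef_pos: [654.3, 3.1, 31.8]
eef_rot: [3.14, -0.787, 1.525]
wrist_force: [-1.1, 0.2, 2.4]
finger_gap: 54.1
finger_force: 30.0
```

Run:
```python
from mv import *
T,R=pose([653.9,-10.4,45.3],-0.045,np.pi/4,1)
cmd(T,R)
c=grab('wrist');P=cloud(c);z=P[...,2]
q=P[(abs(P[...,0]-654)<18)&(abs(P[...,1]+10)<40)&(z>25)&(z<50)]
A=np.c_[q[:,:2]-[654,-10],np.ones(len(q))];print('floor plane',len(q),np.linalg.lstsq(A,q[:,2],rcond=None)[0])
```

```text
frac [ 0.0004 -0.0002  0.0002] [-0.0004  0.0004  0.0005] | mm [ 0.2 -0.1  0.1] deg [-0.1  0.1  0.1] TCP [654.5   3.   31.9]
floor plane 7618 [ 4.04049425e-03 -2.82750917e-03  3.46058551e+01]
```

Touchdown: the force reads about +3 N and the floor is level at 34.6 mm. I release and back out.

Request:
servo_tool:
  motion:
    - [[0,0,0,0,0,0,0.35],[0,0,0,0,0,0,0.2],[0,0,0,0,0,0,0],[0,0,0,0,0,0,0],[0,0,0,0,0,0,0],[0,0,0,0,0,0,0]]

```text
clock: 10.85
eef_pos: [654.3, 3.1, 31.4]
eef_rot: [3.14, -0.787, 1.525]
wrist_force: [0.3, 0.5, -0.1]
finger_gap: 93.5
finger_force: 0.0
```

Request:
servo_tool:
  motion:
    - [[0,-0.03,0.03,0,0,0,0],[0,-0.07,0.07,0,0,0,0],[0,-0.12,0.12,0,0,0,0],[0,-0.17,0.17,0,0,0,0],[0,-0.22,0.24,0,0,0,0],[0,-0.22,0.34,0,0,0,0],[0,-0.22,0.44,0,0,0,0],[0,-0.22,0.5,0,0,0,0],[0,-0.22,0.5,0,0,0,0],[0,-0.22,0.5,0,0,0,0]]

```text
clock: 11.85
eef_pos: [654.2, -106.9, 281.2]
eef_rot: [3.14, -0.786, 1.525]
wrist_force: [-0.4, -1.0, -1.4]
finger_gap: 94.1
finger_force: 0.0
```

Run:
```python
from mv import *
from meas import rect
s=manip.read_state();print(s['joints'].round(2),s['finger_gap'])
for n in('top','wrist'):
  c=grab(n);P=cloud(c);z=P[...,2];save(c,n+'4')
  b=lambda x,y,dx,dy,z0,z1:(abs(P[...,0]-x)<dx)&(abs(P[...,1]-y)<dy)&(z>z0)&(z<z1)
  rect(P,b(654,-10,45,70,57,64),n+' rim')
  rect(P,b(654,-10,45,70,31,38),n+' floor')
  rect(P,b(411,145,45,35,105,118),n+' cover top')
  rect(P,b(411,145,45,35,95,118),n+' cover+rim top')
  rect(P,b(411,145,45,60,5,12),n+' cbase')
# cover from wrist pointing +y next
T,R=pose([412,141,58],0.05,np.pi/4,1); cmd(T-150*R[:,2],R)
```

```text
[-0.48  0.68  0.97  0.72  1.81 -0.38] 94.08537156809805
top rim 286 rect c 652.5 -11.7 wh 99.7 54.5 ang 87.37 zmed 59.5 mean [652.7 -11.9]
top floor 892 rect c 649.8 -10.4 wh 116.9 68.0 ang 87.94 zmed 34.1 mean [654.3 -11.7]
top cover top 168 rect c 411.0 143.0 wh 60.0 11.2 ang 3.26 zmed 111.3 mean [410.5 140.9]
top cover+rim top 267 rect c 410.8 145.8 wh 60.1 17.2 ang 3.72 zmed 109.7 mean [410.6 143.6]
top cbase 994 rect c 410.2 146.2 wh 76.1 88.6 ang 2.26 zmed 8.0 mean [411.  144.3]
wrist rim 673 rect c 654.0 -10.9 wh 101.0 54.0 ang 87.41 zmed 59.8 mean [653.7 -14.6]
wrist floor 1906 rect c 653.4 -12.9 wh 113.1 71.7 ang 88.04 zmed 34.1 mean [654.4 -10. ]
wrist cover top 322 rect c 412.5 143.4 wh 63.2 10.4 ang 2.91 zmed 111.7 mean [414.1 142. ]
wrist cover+rim top 526 rect c 412.5 143.4 wh 63.4 10.4 ang 3.68 zmed 107.9 mean [414.3 141.4]
wrist cbase 980 rect c 412.2 147.5 wh 73.9 90.4 ang 3.27 zmed 8.4 mean [418.5 132. ]
frac [-0.4747  0.3104 -0.2581] [-0.0007 -0.0005  0.0308] | mm [-237.4  155.2 -129. ] deg [-0.1 -0.1  5.5] TCP [416.6  48.5 150.6]
```

Tray home: its rim is at 60 mm, about 1 mm off the nest centre. Next is the cover, with the tool already pointing toward +y.

Request:
servo_tool:
  motion:
    - [[-0.07,0.04,0,0,0,0.005,0],[-0.15,0.09,0,0,0,0.01,0],[-0.23,0.14,0,0,0,0.018,0],[-0.31,0.19,0,0,0,0.025,0],[-0.39,0.24,0,0,0,0.031,0],[-0.44,0.28,0,0,0,0.031,0],[-0.475,0.3,0,0,0,0.031,0],[-0.475,0.3,0,0,0,0.031,0],[-0.475,0.3,0,0,0,0.031,0],[-0.475,0.3,0,0,0,0.031,0]]

```text
clock: 12.95
eef_pos: [417.4, 42.7, 281.0]
eef_rot: [3.141, -0.787, 1.621]
wrist_force: [0.0, 0.0, 0.7]
finger_gap: 93.9
finger_force: 0.0
```

Run:
```python
from mv import *
from meas import rect
s=manip.read_state();print(s['joints'].round(2),s['finger_gap'])
c=grab('wrist');P=cloud(c);z=P[...,2];save(c,'w5')
b=lambda x,y,dx,dy,z0,z1:(abs(P[...,0]-x)<dx)&(abs(P[...,1]-y)<dy)&(z>z0)&(z<z1)
rect(P,b(411,145,45,35,109,116),'cover top')
rect(P,b(411,145,45,35,50,100),'cover face')
rect(P,b(411,145,45,35,80,100),'cover face up')
rect(P,b(411,145,45,60,5,12),'cbase')
q=P[b(411,142,45,35,70,105)];print(np.percentile(q[:,1]-0.055*(q[:,0]-411),[5,25,50,75,95]),np.percentile(q[:,0],[1,99]))
T,R=pose([411.5,142.2,60],0.055,np.pi/4,1); cmd(T-130*R[:,2],R);cmd(T,R)
```

```text
[-0.42  0.08  1.79  0.69  1.67 -0.54] 93.90306287496226
cover top 350 rect c 412.2 143.3 wh 60.8 9.1 ang 2.84 zmed 111.9 mean [412.  142.7]
cover face 493 rect c 412.1 141.4 wh 62.0 6.4 ang 2.92 zmed 80.9 mean [412.4 139.5]
cover face up 255 rect c 412.0 139.9 wh 61.5 3.9 ang 4.76 zmed 92.3 mean [412.8 139.5]
cbase 1175 rect c 412.6 138.4 wh 74.0 72.4 ang 2.86 zmed 8.0 mean [413.8 120.5]
[138.78323954 139.16811034 139.46740112 139.81144522 154.75288276] [382.09398828 442.40026155]
frac [-0.003   0.0423 -0.285 ] [-0.0005  0.      0.0015] | mm [  -1.5   21.1 -142.5] deg [-0.1  0.   0.3] TCP [415.8  63.8 138.5]
frac [-0.0132  0.2258 -0.4688] [-0.0005  0.      0.0015] | mm [  -6.6  112.9 -234.4] deg [-0.1  0.   0.3] TCP [410.8 155.6  46.6]
```

View pics/w5.png

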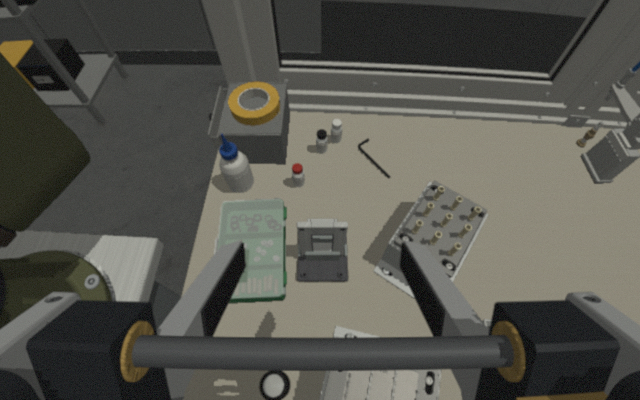

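The wrist view shows the cover upright at (322,238) with its window face toward the tool. The pin fixture stands to its right, so I check clearance there.

Run:
```python
from mv import *
P=np.load('/tmp/top.npz')['P'].reshape(-1,3)
for z0 in (20,45,90):
  q=P[(P[:,2]>z0)&(P[:,0]>455)&(P[:,0]<520)&(P[:,1]>50)&(P[:,1]<170)]
  print(z0,len(q),q[np.argsort(q[:,0])[:4]].round(0).tolist())
T,R=pose([412,143,60],0.051,np.pi/4,1); cmd(T-130*R[:,2],R);cmd(T,R)
```

```text
20 190 [[499.0, 140.0, 64.0], [499.0, 140.0, 40.0], [499.0, 139.0, 57.0], [500.0, 140.0, 25.0]]
45 164 [[499.0, 140.0, 64.0], [499.0, 139.0, 57.0], [501.0, 142.0, 66.0], [501.0, 140.0, 65.0]]
90 0 []
frac [-0.0027  0.0438 -0.285 ] [-0.0005  0.      0.0002] | mm [  -1.3   21.9 -142.5] deg [-0.1  0.   0. ] TCP [416.   64.6 138.5]
frac [-0.012   0.2274 -0.4688] [-0.0005  0.      0.0002] | mm [  -6.   113.7 -234.4] deg [-0.1  0.   0. ] TCP [411.3 156.4  46.6]
```

27 mm of clearance is enough. I descend, then drive in along the tool axis.

Request:
servo_tool:
  motion:
    - [[-0.002,0.02,-0.06,0,0,0,0],[-0.002,0.04,-0.14,0,0,0,0],[-0.003,0.044,-0.22,0,0,0,0],[-0.003,0.044,-0.27,0,0,0,0],[-0.003,0.054,-0.295,0,0,0,0],[-0.005,0.09,-0.331,0,0,0,0],[-0.007,0.13,-0.371,0,0,0,0],[-0.009,0.17,-0.411,0,0,0,0],[-0.011,0.21,-0.451,0,0,0,0],[-0.012,0.2274,-0.4688,0,0,0,0]]

```text
clock: 14.0
eef_pos: [410.5, 158.0, 46.1]
eef_rot: [-3.141, -0.787, 1.622]
wrist_force: [0.8, -0.6, 0.3]
finger_gap: 94.2
finger_force: 0.0
```

Request:
servo_tool:
  motion:
    - [[0,0,0,0,0,0,0],[0,0,0,0,0,0,0],[0,0,0,0,0,0,0]]

```text
clock: 14.3
eef_pos: [411.6, 156.1, 47.9]
eef_rot: [3.138, -0.786, 1.623]
wrist_force: [0.2, 0.6, -0.1]
finger_gap: 93.9
finger_force: 0.0
```

Run:
```python
from mv import *
T,R=pose([412,143,60],0.051,np.pi/4,1); cmd(T,R)
```

```text
frac [-0.0005  0.0006 -0.0026] [-0.0004  0.0008  0.0004] | mm [-0.2  0.3 -1.3] deg [-0.1  0.1  0.1] TCP [411.3 156.4  46.6]
```

Request:
servo_tool:
  motion:
    - [[0,0.0006,-0.002,0,0,0,0.2],[0,0.0006,-0.002,0,0,0,0.3],[0,0.0006,-0.002,0,0,0,0.5],[0,0.0006,-0.002,0,0,0,0.8],[0,0.0006,-0.002,0,0,0,1],[0,0.0006,-0.002,0,0,0,1],[0,0.0006,-0.002,0,0,0,1],[0,0.0006,-0.002,0,0,0,1]]
  newtons: 30

```text
clock: 15.1
eef_pos: [410.8, 157.1, 46.1]
eef_rot: [3.14, -0.787, 1.623]
wrist_force: [-0.1, -0.5, 2.6]
finger_gap: 61.8
finger_force: 30.0
```

Request:
servo_tool:
  motion:
    - [[0,0,0.03,0,0,0,1],[0,0,0.06,0,0,0,1],[0,0,0.11,0,0,0,1],[0,0,0.17,0,0,0,1],[0,0,0.23,0,0,0,1],[0,0,0.29,0,0,0,1],[0,0,0.35,0,0,0,1],[0,0,0.38,0,0,0,1],[0,0,0.38,0,0,0,1],[0,0,0.38,0,0,0,1]]

```text
clock: 16.1
eef_pos: [410.4, 157.1, 234.9]
eef_rot: [-3.141, -0.787, 1.621]
wrist_force: [0.5, -0.0, -2.9]
finger_gap: 61.8
finger_force: 30.0
```

Run:
```python
from mv import *
s=manip.read_state();print(s['joints'].round(2),s['finger_gap'])
T,R=pose([412,143,250],0.051,0,1); cmd(T,R)
T,R=pose([653.5,-11.2,250],-0.045,np.pi/4,-1); cmd(T,R)
```

```text
[-0.17  0.06  1.92  0.77  1.43 -0.45] 61.84761565741292
frac [ 0.0032 -0.0283 -0.0077] [-2.501e-01 -1.280e-02  1.000e-04] | mm [  1.6 -14.1  -3.9] deg [-45.   -2.3   0. ] TCP [412. 143. 231.]
frac [ 0.485  -0.3635  0.0034] [-0.5005 -0.0015 -0.0239] | mm [ 242.5 -181.7    1.7] deg [-90.1  -0.3  -4.3] TCP [652.9 -24.6 236.6]
```

Request:
servo_tool:
  motion:
    - [[0.02,-0.015,0,-0.02,0,-0.001,1],[0.05,-0.037,0,-0.05,0,-0.0024,1],[0.085,-0.063,0,-0.085,0,-0.004,1],[0.12,-0.089,0,-0.12,0,-0.006,1],[0.155,-0.115,0,-0.155,0,-0.0075,1],[0.19,-0.141,0,-0.19,-0.001,-0.009,1],[0.225,-0.167,0,-0.225,-0.001,-0.011,1],[0.26,-0.193,0,-0.26,-0.001,-0.0125,1],[0.29,-0.216,0,-0.29,-0.001,-0.014,1],[0.31,-0.231,0,-0.32,-0.001,-0.015,1]]

```text
clock: 17.1
eef_pos: [566.2, 41.1, 233.7]
eef_rot: [-3.12, 0.222, 1.566]
wrist_force: [-0.1, -0.3, -1.7]
finger_gap: 61.9
finger_force: 30.0
```

Run:
```python
from mv import *
s=manip.read_state();print(s['joints'].round(2),s['finger_gap'])
T,R=pose([653.5,-11.2,220],-0.045,np.pi/4,-1); cmd(T,R)
```

```text
[ 0.11  0.35  1.4  -0.22  1.44  0.15] 61.90629197474377
frac [ 0.1734 -0.1314 -0.0543] [-0.1793 -0.0017 -0.0091] | mm [ 86.7 -65.7 -27.2] deg [-32.3  -0.3  -1.6] TCP [652.9 -24.6 206.6]
```

Request:
servo_tool:
  motion:
    - [[0.03,-0.023,-0.01,-0.035,0,-0.002,1],[0.065,-0.049,-0.02,-0.07,0,-0.004,1],[0.1,-0.076,-0.03,-0.105,-0.001,-0.006,1],[0.13,-0.1,-0.04,-0.14,-0.001,-0.008,1],[0.155,-0.12,-0.05,-0.165,-0.0017,-0.009,1],[0.1734,-0.1314,-0.0543,-0.1793,-0.0017,-0.0091,1],[0.1734,-0.1314,-0.0543,-0.1793,-0.0017,-0.0091,1],[0.1734,-0.1314,-0.0543,-0.1793,-0.0017,-0.0091,1],[0.1734,-0.1314,-0.0543,-0.1793,-0.0017,-0.0091,1],[0.1734,-0.1314,-0.0543,-0.1793,-0.0017,-0.0091,1]]

```text
clock: 18.1
eef_pos: [652.3, -24.1, 209.4]
eef_rot: [3.136, 0.78, 1.523]
wrist_force: [0.1, 0.2, -1.7]
finger_gap: 61.9
finger_force: 30.0
```

Run:
```python
from mv import *
from meas import rect
s=manip.read_state();print(s['joints'].round(2),s['finger_gap'])
R=Ro.from_euler('xyz',s['eef_rot']).as_matrix();print('grasp',s['eef_pos']-19*R[:,2])
for n in('top','wrist','scene'):
  c=grab(n);P=cloud(c);z=P[...,2];save(c,n+'6')
  m=(np.abs(P[...,0]-653)<45)&(abs(P[...,1]+11)<70)&(z>217)&(z<231)
  rect(P,m,n+' flange')
  q=P[m&(np.abs(P[...,0]-653)<28)&(abs(P[...,1]+11)<50)]
  A=np.c_[q[:,:2]-[653,-11],np.ones(len(q))];print('plane',np.linalg.lstsq(A,q[:,2],rcond=None)[0].round(4))
  q=P[m];print('y pct',np.percentile(q[:,1],[.5,99.5]),'x',np.percentile(q[:,0],[1,99]))
T,R=pose([653.5,-11.2,220],-0.045,np.pi/4,-1); cmd(T,R)
```

```text
[ 0.19  0.65  1.18 -0.75  1.54  0.35] 61.912473666464464
grasp [652.81794246 -10.71257096 222.91297217]
top flange 1640 rect c 651.2 -13.5 wh 98.7 85.3 ang 89.27 zmed 227.3 mean [653.1 -18.5]
plane [-6.000000e-04  1.400000e-03  2.272897e+02]
y pct [-62.72476571  34.57691113] x [609.16379196 689.27073622]
wrist flange 9545 rect c 653.2 -9.1 wh 106.8 86.0 ang 87.55 zmed 227.3 mean [654.2  13.7]
plane [3.200000e-03 2.580000e-02 2.268216e+02]
y pct [-59.38505649  43.96821036] x [613.89552423 693.57521607]
scene flange 307 rect c 644.5 -9.9 wh 108.3 73.1 ang 86.51 zmed 225.8 mean [637.4 -12.9]
plane [-1.420000e-02 -1.440000e-02  2.255724e+02]
y pct [-63.25105986  42.91785182] x [608.53053579 683.29992413]
frac [ 0.0011 -0.0011 -0.0055] [-0.0014  0.0013 -0.0004] | mm [ 0.5 -0.5 -2.8] deg [-0.2  0.2 -0.1] TCP [652.9 -24.6 206.6]
```

View pics/wrist6.png

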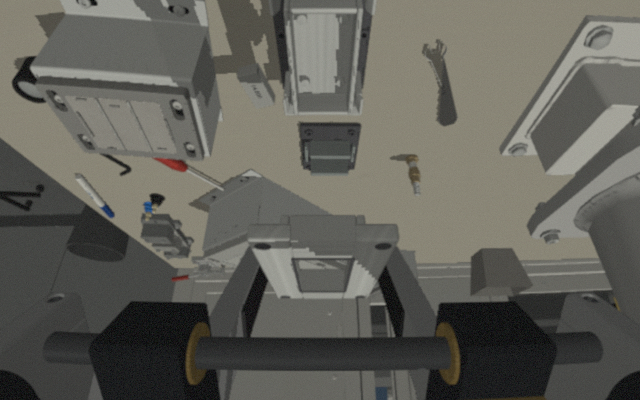

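This view is from beneath: the cover at (323,260), the tray's mouth at (320,60). The cover is level with its flange top at 227 mm. The wrist camera hangs below the gripper here, so I check its clearance, and the body's, at the placing pose.

Run:
```python
from mv import *
P=np.vstack([np.load(f'/tmp/{n}.npz')['P'].reshape(-1,3) for n in('top','wrist')]);P=P[~np.isnan(P).any(1)&(P[:,2]<200)&(P[:,0]>450)]
T,R=pose([653.5,-11.2,64],-0.045,np.pi/4,-1)
q=(P-T)@R
k=(q[:,2]<-97)&(q[:,2]>-420)
d=np.linalg.norm(np.c_[np.maximum(abs(q[:,0])-37.5,0),np.maximum(abs(q[:,1])-88.5,0)],axis=1)
for i in np.where(k)[0][np.argsort(d[k])[:1]]: print('body',d[i],P[i].round(),q[i].round())
c=grab('wrist');s=manip.read_state();R0=Ro.from_euler('xyz',s['eef_rot']).as_matrix()
co=(np.array(c['cam_to_world'])[:3,3]-s['eef_pos'])@R0;print('cam in tool',co.round())
dc=np.linalg.norm(q-co,axis=1);i=dc.argmin();print('cam',dc[i],P[i].round(),(R@co+T).round())
```

```text
body 26.25399103835816 [573.  97.  79.] [  64.  -85. -103.]
cam in tool [  84.    0. -180.]
cam 52.255919936395266 [613. 175. 103.] [662. 162. 118.]
```

Clearances are 26 mm and 52 mm, so I descend.

Request:
servo_tool:
  motion:
    - [[0.001,-0.001,-0.03,-0.001,0.001,0,1],[0.001,-0.001,-0.07,-0.001,0.001,0,1],[0.001,-0.001,-0.11,-0.001,0.001,0,1],[0.001,-0.001,-0.15,-0.001,0.001,0,1],[0.001,-0.001,-0.19,-0.001,0.001,0,1],[0.001,-0.001,-0.22,-0.001,0.001,0,1],[0.001,-0.001,-0.25,-0.001,0.001,0,1],[0.001,-0.001,-0.265,-0.001,0.001,0,1],[0.001,-0.001,-0.265,-0.001,0.001,0,1],[0.001,-0.001,-0.265,-0.001,0.001,0,1]]

```text
clock: 19.3
eef_pos: [653.3, -24.5, 77.0]
eef_rot: [3.14, 0.785, 1.526]
wrist_force: [1.1, -0.1, -1.8]
finger_gap: 61.7
finger_force: 30.0
```

Run:
```python
from mv import *
from meas import rect
s=manip.read_state();print(s['finger_gap'],s['joints'].round(2))
T,R=pose([653.5,-11.2,64.3],-0.045,np.pi/4,-1); cmd(T,R)
c=grab('top');P=cloud(c);z=P[...,2]
R=Ro.from_euler('xyz',s['eef_rot']).as_matrix();g=s['eef_pos']-19*R[:,2];print('grasp',g)
m=(np.abs(P[...,0]-653)<40)&(abs(P[...,1]+11)<70)&(abs(z-g[2]-4)<5)
rect(P,m&(P[...,1]<-20),'flange -y part');print(np.percentile(P[m][:,1],[.5,1,2]))
cv2.imwrite('pics/t7.png',cv2.resize(c['frame'][100:240,240:420,::-1],None,fx=3,fy=3))
```

```text
61.68762973705748 [ 0.19  0.8   1.26 -0.77  1.38  0.51]
frac [-0.0008 -0.0002 -0.0523] [-0.0002  0.0004 -0.0004] | mm [ -0.4  -0.1 -26.1] deg [-0.   0.1 -0.1] TCP [652.9 -24.6  50.9]
grasp [653.85376343 -11.13448069  90.44125631]
flange -y part 607 rect c 653.3 -42.3 wh 79.5 44.4 ang 0.17 zmed 94.9 mean [651.3 -43.1]
[-62.47990355 -62.39809548 -62.18619356]
```

View pics/t7.png

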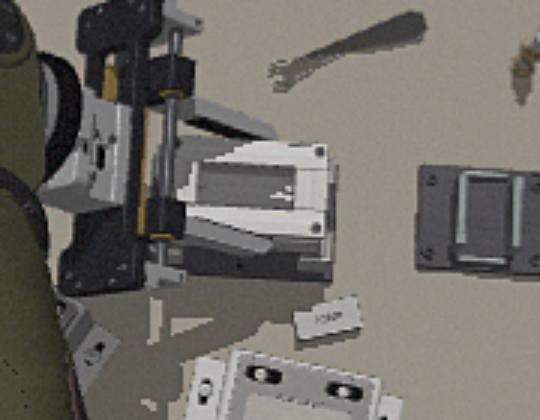

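The cover sits window face up over the tray, at (260,185), and is 1 mm off along y. I correct that and set it down.

Request:
servo_tool:
  motion:
    - [[-0.001,-0.002,-0.01,0,0,0,1],[-0.001,-0.002,-0.02,0,0,0,1],[-0.001,-0.002,-0.028,0,0,0,1],[-0.001,-0.002,-0.035,0,0,0,1],[-0.001,-0.002,-0.041,0,0,0,1],[-0.001,-0.002,-0.046,0,0,0,1],[-0.001,-0.002,-0.05,0,0,0,1],[-0.001,-0.002,-0.052,0,0,0,1],[-0.001,-0.002,-0.052,0,0,0,1],[-0.001,-0.002,-0.052,0,0,0,1]]

```text
clock: 20.35
eef_pos: [652.5, -25.6, 50.5]
eef_rot: [3.141, 0.785, 1.527]
wrist_force: [0.3, 0.4, -1.2]
finger_gap: 61.6
finger_force: 30.0
```

Run:
```python
from mv import *
s=manip.read_state();R=Ro.from_euler('xyz',s['eef_rot']).as_matrix();print('grasp',s['eef_pos']-19*R[:,2],s['wrist_force'])
c=grab('top');P=cloud(c);z=P[...,2]
q=P[(np.abs(P[...,0]-653)<28)&(P[...,1]<-20)&(P[...,1]>-60)&(z>60)&(z<78)]
A=np.c_[q[:,:2]-[653,-40],np.ones(len(q))];print('top plane',np.linalg.lstsq(A,q[:,2],rcond=None)[0].round(4))
```

```text
grasp [653.1010296  -12.14742988  63.98530523] [ 0.28322718  0.40885    -1.19219366]
top plane [-7.6000e-03  1.5000e-03  6.8412e+01]
```

Request:
servo_tool:
  motion:
    - [[0,0,-0.001,0,0,0,1],[0,0,-0.0015,0,0,0,1],[0,0,-0.002,0,0,0,1],[0,0,-0.002,0,0,0,1],[0,0,-0.002,0,0,0,1]]

```text
clock: 20.9
eef_pos: [652.6, -25.6, 50.0]
eef_rot: [3.141, 0.785, 1.526]
wrist_force: [-2.6, 1.8, 5.2]
finger_gap: 61.4
finger_force: 30.0
```

Contact at about 6 N. I release, then back out along the tool axis.

Request:
servo_tool:
  motion:
    - [[0,0,0,0,0,0,0.3],[0,0,0,0,0,0,0.2],[0,0,0,0,0,0,0],[0,0,0,0,0,0,0],[0,0,0,0,0,0,0],[0,0,0,0,0,0,0]]

```text
clock: 21.5
eef_pos: [652.5, -25.6, 49.4]
eef_rot: [3.141, 0.785, 1.527]
wrist_force: [0.0, -1.0, 0.4]
finger_gap: 93.6
finger_force: 0.0
```

Request:
servo_tool:
  motion:
    - [[0,0.03,0.035,0,0,0,0],[0,0.07,0.08,0,0,0,0],[0,0.1,0.13,0,0,0,0],[0,0.13,0.19,0,0,0,0],[0,0.15,0.26,0,0,0,0],[0,0.17,0.34,0,0,0,0],[0,0.17,0.42,0,0,0,0],[0,0.17,0.5,0,0,0,0],[0,0.17,0.5,0,0,0,0],[0,0.17,0.5,0,0,0,0]]

```text
clock: 22.5
eef_pos: [652.5, 59.5, 299.7]
eef_rot: [3.14, 0.784, 1.526]
wrist_force: [0.9, -0.2, -0.3]
finger_gap: 93.8
finger_force: 0.0
```

Request:
servo_tool:
  motion:
    - [[-0.05,0.05,0,0,0,0,0],[-0.1,0.12,0,0,0,0,0],[-0.1,0.16,0,0,0,0,0],[-0.1,0.16,0,0,0,0,0],[-0.1,0.16,0,0,0,0,0],[-0.1,0.16,0,0,0,0,0]]

```text
clock: 23.1
eef_pos: [602.6, 138.4, 298.6]
eef_rot: [-3.14, 0.785, 1.527]
wrist_force: [-0.1, -0.1, -0.3]
finger_gap: 93.8
finger_force: 0.0
```

Run:
```python
from mv import *
from meas import rect
s=manip.read_state();print(s['finger_gap'],s['wrist_force'])
c=grab('top');P=cloud(c);z=P[...,2]
m=(np.abs(P[...,0]-653)<45)&(abs(P[...,1]+11)<70)&(z>63)&(z<73)
rect(P,m,'cover')
q=P[m];A=np.c_[q[:,:2]-[653,-11],np.ones(len(q))];print('plane',np.linalg.lstsq(A,q[:,2],rcond=None)[0].round(4))
cv2.imwrite('pics/t8.png',c['frame'][...,::-1])
```

```text
93.83392188304289 [-0.10589382 -0.06364675 -0.32263123]
cover 1252 rect c 651.9 -12.4 wh 104.0 62.6 ang 87.35 zmed 68.1 mean [651.2 -12.6]
plane [-6.00000e-04 -5.00000e-04  6.80168e+01]
```

View pics/t8.png

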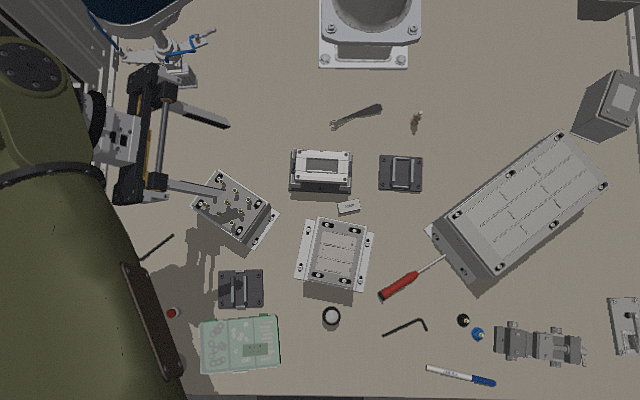

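The cover lies level on the tray at (321,165), top face at 68 mm and within 1 mm of the tray's centre. The arm is clear and the bystanders have not moved, so I hand in.

```bash
python3 -c "
from cell import manip
print(manip.sign_off())"
```

```text
the job is handed in; nothing more can be done
None
```

The tray is in the nest with its open side up and the cover lies flush on it, window up (level, top face at 68 mm, about 1 mm off centre). Both are released, nothing else was disturbed, and the job was handed in at about 23 s; sign-off returned no verdict.

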